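# Shut the yeast keeper

## Task

Close the bakery's yeast keeper around the small tin that stands on its base: lower the outer shell that has two ears at its rim over the tin, down onto the base plate, then twist it until its ears lie squarely under the two clips. Leave the tin standing in the middle, and leave the plain shell without ears where it is.

Things in the scene. Friction and masses are not known exactly. Their poses are not given: they have to be found in the camera images.
- shell: Loose steel cup, mouth down, 0.2-0.4 kg: 90 mm across, 75 tall, inside 84 across, 71 deep. On its closed top a black grip bar, 60 mm long (shell x), 14 thick (y), 75-111 mm above origin; pinch its thickness from above. Two rim ears at shell +x and -x, in line with the bar: 26 mm wide, 5 thick, out to 66 mm from the axis. Origin: centre of the mouth (underside), z up. Half-turn symmetric.
- base: Fixed aluminium disc, 190 mm across, 12 thick, dark clips at base +x and -x: upside-down L, open inward and at both ends. Roof 40 mm wide (y), 55-89 mm from axis, 14-18 mm above disc; wall from 79 mm out. Lower the shell with ears 40 deg or more off the clips, then turn either way: ears slide freely under the roofs; no stop. Origin: centre of disc's underside, z up.
- tin: Small lidded aluminium tin, loose, 59 mm across, 50 mm tall, 0.15 kg, standing within some 4 mm of the middle of the base disc. Origin: centre of its underside, z up. It stays there, inside the shell.
- plain_shell: Bystander: a loose steel cup with the same size and grip bar as the eared shell, but no ears at the rim. Not to be used or moved. Origin: centre of its mouth (underside), z up.
Mind the look-alikes: they are no part of the job. Of the things that look like the base, the largest one is meant.

How it is judged:
By the outcome, as a careful person would: the job done as asked, in the order asked, and still so for the second after the job is handed in, with the robot touching nothing.
It also fails if it takes over 42 s, if anything falls off the work surface, if the arm or the gripper's body presses on something with over 40 N, if the wrist force passes 120 N, or if a joint passes its speed limit or range.

## Robot

A 6-joint arm with a two-finger parallel gripper is mounted at the origin on the work surface. World frame = base frame: x ahead of the robot, y to its left, z up, the work surface at z = 0. Lengths are in m, angles in rad, forces in N, time in s.
With the tool pointing down it reaches from about 0.25 to 0.725 m from the base axis. Payload 9.7 kg.
Tool frame: the origin (TCP) lies between the finger pads; the fingertips stand 22 mm ahead of it and the grasp point (between the pads) lies 3 mm ahead of it (bot.finger_overhang is the distance from the TCP to the fingertips, in m); z points along the fingers, x is the direction in which the jaws open and shut, and the axes are right-handed (so a half turn about z gives the same grasp; the last joint's range is limited). The gripper opens to 85 mm and grips with 20 to 120 N. Pads are 22 mm wide; open, the fingers measure 114 mm over their backs; the gripper's body (76 mm by 85 mm) begins 54 mm behind the grasp point. The pads swing forward as they close: fully open they stand 13 mm farther back than shut.
Start: joints at [1.243, 0.087, 0.176, 1.66, 0, 1.571], TCP at [0.177, 0.521, 0.214] pointing down, gripper open.
Joint ranges: [-3.13, 3.13], [-0.85, 1.81], [-1.15, 1.24], [-2.2, 2.28], [-1.44, 1.52], [-3.14, 3.14]. Speed limits (rad/s): [2.22, 2.22, 2.57, 3.14, 3.14, 3.14].

## Interface

Orientations are given as a 3x3 rotation matrix whose columns are the frame's x, y, z axes.
In Python, from station import bot gives the robot as it stands.
- The arm moves only by the tool apply_moves, never from a script. Its argument "rows" is a list that holds one entry, the list of rows, each a list of 6 numbers: the shift along the tool's x, y, z in cm, then the turn, a rotation vector about the tool's x, y, z in degrees. In form: [[[x, y, z, rx, ry, rz], ...]]. A call has 1 to 10 rows; each row shifts and turns the pose as measured when the row begins, along the tool's axes as they then stand; what a row does not reach is not made up. A row lasts 1/8 s, in which the tool goes at most 62.5 mm and 10.7 degrees, less where a joint would pass 70% of its speed; a pose out of reach is approached as far as the arm can. A call is refused whole if a number of a shift passes 6.25 or a number of a turn 10.7, either way. A call with a gripper value outside its range is refused whole. "gripper" is the closure, from 0 (fully open) to 1 (shut), set as the call begins (left out, the last holds). The fingers move at their own pace and stop on an object; "squeeze" is the grip in N (left out, the last holds). Time passes only in rows, so rows that do not move let the fingers close. It gives the time, the measured TCP pose, the force and the opening at its end, in the units of the state.
- bot.sense(): the state, without advancing time (a new reading comes with each control period).
- bot.camera(name): name is "side" or "top"; returns (picture, depth): 400x640x3 uint8, red, green, blue; 400x640 float32, m along the optical axis (not along the pixel's ray), 0 where there is no reading.
- bot.camera_info(name): a dict with "fx", "fy", "cx", "cy" (pixels), "world_to_cam" (4x4, takes a point from world to camera coordinates). Camera axes: x right, y up, looking along -z (the intrinsics and any distortion apply to the point x, -y, -z); pixel columns grow to the right and rows downward; lengths in m; the calibration is good to about 2 mm. A picture is of the moment at which its call begins. camera_info takes no time and is no camera call.
- bot.close_job(): hands the job in, once; it reports no verdict.
The state is a dict: "clock": time; "joint_positions": joint angles; "dq": joint speeds; "tau": joint torques, N m; "position": TCP position; "tcp_rot": TCP orientation; "wrist_force": force on the tool from outside, world axes, zero at the start; "moment": the same for the moment, N m; "grip_width": finger opening in m.
Only numpy, scipy, OpenCV 4.12 (cv2) and the standard library are available. Lean on these libraries where they do the work, as an engineer would, in place of code of your own. Each camera call takes 0.05 s, during which the arm holds its last target. There are 200 camera calls.

## Working session

There is one attempt and no reset: what is moved stays moved. The work goes in short steps, Python scripts to look and compute and a tool call to move; the robot and the scene stay as the last step left them, time stands still between calls to the robot, and variables do not carry over. Pictures are saved under pics/ and viewed, about 8 in all and at most 12, crops included, and the job is handed in when it is done.

Besides the shell and the picture viewer there is one more tool, called after "Request:" by a JSON object that holds its "fn" and its "kwargs", one argument or row to a line. apply_moves: Moves the arm, as the interface text tells. Its arguments: {"type":"object","properties":{"rows":{"type":"array","items":{"type":"array","items":{"type":"array","items":{"type":"number"}}}},"gripper":{"type":"number"},"squeeze":{"type":"number"}},"required":["rows"]}

```bash
mkdir -p pics; cat > h.py <<'E'
import numpy as np, cv2
from station import bot
def snap(n,f):
    p,d=bot.camera(n); cv2.imwrite(f'pics/{f}.png',p[:,:,::-1]); np.save(f'pics/{f}.npy',d); return p,d
def world(n,d):
    "world points for every pixel"
    i=bot.camera_info(n); v,u=np.mgrid[0:400,0:640]
    c=np.stack([(u-i['cx'])/i['fx']*d,-(v-i['cy'])/i['fy']*d,-d,np.ones_like(d)],-1)
    return (c@np.linalg.inv(np.array(i['world_to_cam'])).T)[...,:3]
E
python3 - <<'E'
from h import *
for n in('top','side'):
    p,d=snap(n,n+'0'); i=bot.camera_info(n); print({k:(np.round(v,3).tolist()) for k,v in i.items()})
s=bot.sense(); print(s)
E
```

```text
{'fx': 481.73, 'fy': 481.73, 'cx': 315.02, 'cy': 193.194, 'world_to_cam': [[0.013, -1.0, 0.012, -0.076], [0.987, 0.014, 0.157, -0.477], [-0.157, 0.01, 0.988, -1.096], [0.0, 0.0, 0.0, 1.0]]}
{'fx': 371.393, 'fy': 371.393, 'cx': 318.006, 'cy': 206.73, 'world_to_cam': [[0.876, -0.483, 0.016, -0.427], [0.347, 0.652, 0.675, -0.135], [-0.336, -0.585, 0.738, -0.926], [0.0, 0.0, 0.0, 1.0]]}
{'clock': 0.1, 'joint_positions': array([1.24299561e+00, 8.73966383e-02, 1.75186963e-01, 1.65977578e+00,
       7.32482741e-06, 1.57081098e+00]), 'dq': array([-0.00091034, -0.00197772,  0.00068146, -0.00070448,  0.00104295,
        0.00154408]), 'tau': array([ 1.76271576e-03, -5.21562231e+01,  4.65653551e+01,  1.60068262e-02,
        4.99179066e-05, -2.89065019e-05]), 'position': array([0.17700426, 0.52050137, 0.21354505]), 'tcp_rot': array([[ 3.21975276e-01,  9.46747997e-01, -3.89789841e-04],
       [ 9.46747330e-01, -3.21975512e-01, -1.12345611e-03],
       [-1.18913260e-03, -7.30740190e-06, -9.99999293e-01]]), 'wrist_force': array([ 0.2139213 , -0.47645401, -0.15882597]), 'moment': array([-0.01826934,  0.00726173, -0.00909688]), 'grip_width': 0.08559864695805001}
```

View pics/top0.png

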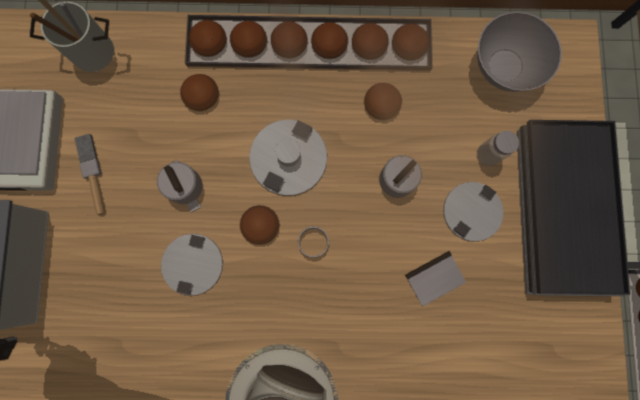

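View pics/side0.png

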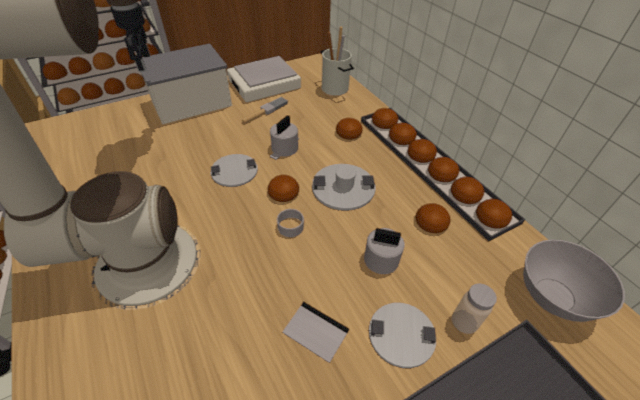

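Top view: base with tin is at about (288,157), clips at (302,131) and (273,183). The left cup at (180,182) seems to have an ear at (195,206). The right cup at (401,177) shows none. I'll enlarge both and measure.

```bash
cat > m.py <<'E'
from h import *
def bar(P,lo,hi,c,r,name):
    m=(P[...,2]>lo)&(P[...,2]<hi)&(np.hypot(P[...,0]-c[0],P[...,1]-c[1])<r)
    q=P[m]; (cx,cy),wh,a=cv2.minAreaRect((q[:,:2]*1000).astype(np.float32))
    u=np.linalg.svd(q[:,:2]-q[:,:2].mean(0),full_matrices=False)[2][0]
    print(name,m.sum(),'rect',np.round([cx,cy],1),np.round(wh,1),round(a,1),'mean',np.round(q.mean(0)*1000,1),'ang',round(np.degrees(np.arctan2(u[1],u[0]))%180,1))
E
python3 - <<'E'
from m import *
p=cv2.imread('pics/top0.png');s=cv2.imread('pics/side0.png')
c=lambda im,x,y:cv2.resize(im[y-40:y+40,x-50:x+50],(400,300) ,interpolation=cv2.INTER_CUBIC)
cv2.imwrite('pics/mont.png',np.vstack([np.hstack([c(p,180,182),c(p,288,157)]),np.hstack([c(s,284,140),c(p,401,177)])]))
P=world('top',np.load('pics/top0.npy'))
for n,(u,v) in dict(L=(184,195),base=(260,157),tin=(288,150),R=(395,190),clip1=(302,130),clip2=(273,183)).items(): print(n,P[v,u].round(3))
for n,(u,v) in dict(L=(180,182),R=(401,177)).items():
    bar(P,.1,.125,P[v,u],.06,n+' bar'); bar(P,.068,.082,P[v,u],.07,n+' top')
b=P[157,288]
bar(P,.055,.07,b,.05,'tin'); bar(P,.009,.016,b,.12,'disc'); bar(P,.024,.036,b,.11,'clips')
E
```

```text
L [0.464 0.228 0.074]
base [0.569 0.065 0.012]
tin [ 0.574 -0.005  0.065]
R [ 0.483 -0.253  0.069]
clip1 [ 0.634 -0.036  0.029]
clip2 [0.503 0.031 0.025]
L bar 190 rect [496.4 247.7] [60.5 15. ] 28.5 mean [495.8 246.7 109.1] ang 29.3
L top 944 rect [496.7 247.6] [88.3 87.9] 42.7 mean [494.8 245.2  73.6] ang 123.5
R bar 168 rect [ 520.  -270.4] [13.8 58.8] 48.1 mean [ 519.2 -269.7  109.7] ang 137.8
R top 967 rect [ 520.5 -270.6] [89.3 86.8] 0.8 mean [ 518.3 -269.    73.9] ang 45.9
tin 490 rect [573.1  -4.9] [57.2 57.1] 42.4 mean [573.   -5.   61.2] ang 9.0
disc 2925 rect [570.   -3.3] [187.6 187.4] 81.3 mean [568.4  -3.8  11.7] ang 63.4
clips 488 rect [569.8  -6.6] [ 47.2 178.5] 62.6 mean [567.9  -2.5  29. ] ang 152.8
```

View pics/mont.png

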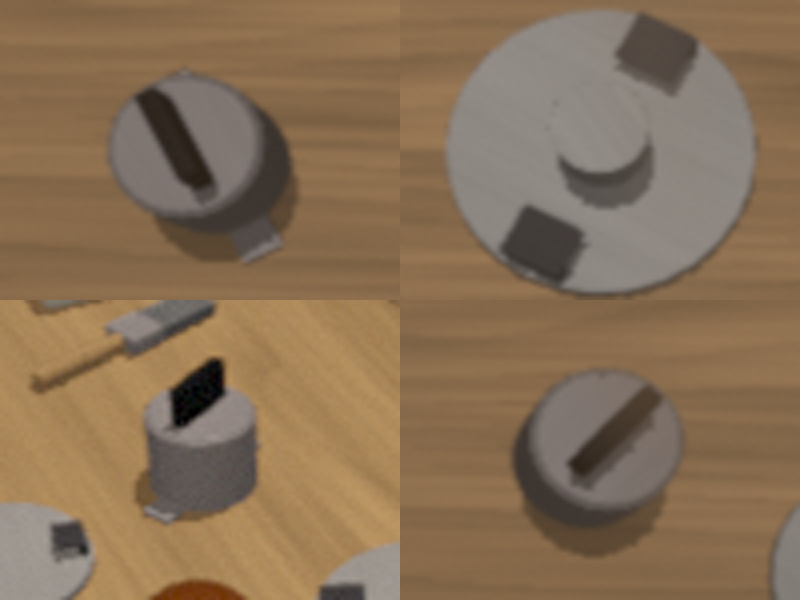

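The left cup has the ears: one shows at (258,240) in the crop, in line with the bar. The right cup has none. The shell is at (496.5, 247.5) mm with its bar at 28.8°. The base is at (570, -4) with its clip line at 152.8°, so placing at the present heading is 56° off the clips. That is enough to lower safely, then turn 56° clockwise.

Request:
{"fn": "apply_moves", "kwargs": {
  "rows": [
    [[0,0,0,0,0,-9.5],[0,0,0,0,0,-9.5],[0,0,0,0,0,-9.5],[0,0,0,0,0,-9.5],[0,0,0,0,0,-9.5],[-5.6,2.1,0,0,0,0],[-5.6,2.1,0,0,0,0],[-5.6,2.1,0,0,0,0],[-5.6,2.1,0,0,0,0]]
  ],
  "gripper": 0
}}

```text
clock: 1.23
position: [0.3642, 0.367, 0.2094]
tcp_rot: [[-0.512, 0.859, -0.003], [0.859, 0.512, -0.007], [-0.005, -0.007, -1.0]]
wrist_force: [-0.1, 0.6, -0.1]
grip_width: 0.0855
```

```bash
cat > to.py <<'E'
from h import *
import sys
from scipy.spatial.transform import Rotation as R
"usage: to.py x y z(mm) toolx-angle(deg): shift/turn left in tool axes (cm, deg)"
x,y,z,a=map(float,sys.argv[1:]); s=bot.sense(); T=np.array(s['tcp_rot']); a=np.radians(a)
G=np.array([[np.cos(a),np.sin(a),0],[np.sin(a),-np.cos(a),0],[0,0,-1]])
print('t',round(s['clock'],2),'pos',np.round(s['position']*1000,1),'ang',np.degrees(np.arctan2(T[1,0],T[0,0])).round(1),'F',np.round(s['wrist_force'],1),'w',round(s['grip_width']*1000,1),'q',np.round(s['joint_positions'],2))
print('shift now-axes',np.round(T.T@(np.array([x,y,z])/1000-s['position'])*100,2),'goal-axes',np.round(G.T@(np.array([x,y,z])/1000-s['position'])*100,2),'turn',np.round(R.from_matrix(T.T@G).as_rotvec(degrees=True),2))
E
python3 to.py 496.5 247.5 180 118.8
```

```text
t 1.23 pos [364.2 367.  209.4] ang 120.8 F [-0.1  0.6 -0.1] w 85.5 q [ 0.79  0.01  0.09  1.66 -0.    0.25]
shift now-axes [-17.03   5.26   2.99] goal-axes [-16.85   5.84   2.94] turn [-0.38  0.27  2.  ]
```

Request:
{"fn": "apply_moves", "kwargs": {
  "rows": [
    [[-5.6,1.9,0.5,-0.4,0.3,2.0],[-5.6,1.9,0.5,0,0,0],[-5.0,1.8,0.5,0,0,0],[0,0,0,0,0,0]]
  ]
}}

```text
clock: 1.72
position: [0.4982, 0.2461, 0.1922]
tcp_rot: [[-0.477, 0.879, -0.002], [0.879, 0.477, -0.0], [0.0, -0.002, -1.0]]
wrist_force: [-1.0, 0.7, 0.3]
grip_width: 0.0854
```

```bash
python3 to.py 496.5 247.5 170 118.8
```

```text
t 1.73 pos [498.2 246.1 192.2] ang 118.5 F [-1.   0.7  0.3] w 85.4 q [ 0.46  0.1   0.14  1.62  0.   -0.04]
shift now-axes [ 0.21 -0.08  2.22] goal-axes [ 0.21 -0.08  2.22] turn [-0.09 -0.03 -0.33]
```

Request:
{"fn": "apply_moves", "kwargs": {
  "rows": [
    [[0.2,-0.1,3.0,0,0,-0.3],[0,0,3.0,0,0,0],[0,0,2.4,0,0,0],[0,0,0,0,0,0]]
  ]
}}

```text
clock: 2.22
position: [0.4946, 0.2484, 0.1055]
tcp_rot: [[-0.481, 0.876, -0.003], [0.876, 0.481, -0.0], [0.001, -0.003, -1.0]]
wrist_force: [0.5, -0.3, 1.0]
grip_width: 0.0856
```

```bash
python3 to.py 496.5 247.5 104 118.8
```

```text
t 2.23 pos [494.6 248.4 105.5] ang 118.8 F [ 0.5 -0.3  1. ] w 85.6 q [ 0.46  0.08 -0.04  1.45  0.   -0.04]
shift now-axes [-0.16  0.12  0.15] goal-axes [-0.16  0.12  0.15] turn [-0.17 -0.08 -0.02]
```

Request:
{"fn": "apply_moves", "kwargs": {
  "rows": [
    [[-0.2,0.1,0.1,0,0,0],[0,0,0,0,0,0],[0,0,0,0,0,0],[0,0,0,0,0,0],[0,0,0,0,0,0],[0,0,0,0,0,0],[0,0,0,0,0,0],[0,0,0,0,0,0]]
  ],
  "gripper": 1,
  "squeeze": 60
}}

```text
clock: 3.22
position: [0.4975, 0.2484, 0.1085]
tcp_rot: [[-0.482, 0.876, 0.001], [0.876, 0.482, 0.002], [0.001, 0.002, -1.0]]
wrist_force: [0.1, 0.6, 0.3]
grip_width: 0.0002
```

```bash
python3 to.py 570 -4 190 118.8
```

```text
t 3.23 pos [497.5 248.4 108.5] ang 118.8 F [0.1 0.6 0.3] w 0.2 q [ 0.46  0.09 -0.03  1.45  0.   -0.04]
shift now-axes [-25.59  -5.81  -8.2 ] goal-axes [-25.61  -5.81  -8.15] turn [ 0.1  -0.08  0.03]
```

The fingers shut to 0.2 mm, so they missed the bar. I'll look.

```bash
python3 - <<'E'
from m import *
p,d=snap('side','side1'); t,dt=snap('top','top1')
c=lambda im,x,y:cv2.resize(im[y-50:y+50,x-50:x+50,::-1],(400,400),interpolation=cv2.INTER_CUBIC)
cv2.imwrite('pics/m1.png',np.hstack([c(p,284,130),c(t,180,182)]))
E
```

```text
(no output)
```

View pics/m1.png

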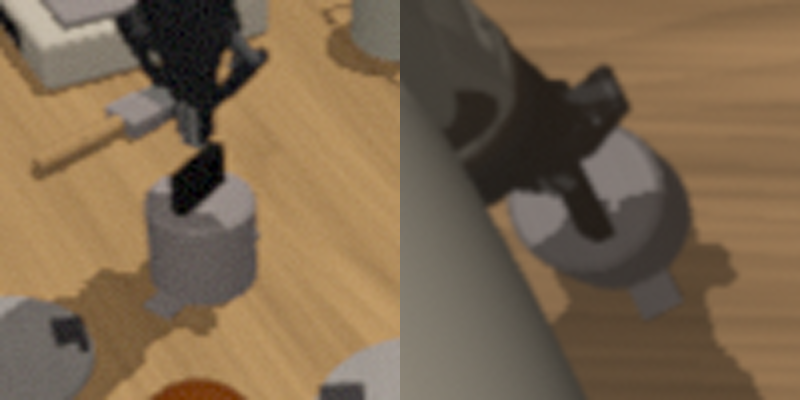

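The side view shows the closed fingertips at crop (195,140), just beyond or above the far end of the bar at (195,180). The reported TCP and the camera disagree, so I'll measure the offset.

```bash
python3 - <<'E'
from m import *
s=bot.sense()
for n in('side','top'):
    i=bot.camera_info(n); W=np.array(i['world_to_cam'])
    tip=s['position']+np.array(s['tcp_rot'])[:,2]*.022
    for nm,q in(('tcp',s['position']),('tip',tip)):
        c=W@np.r_[q,1]; print(n,nm,'pix',round(i['cx']+i['fx']*c[0]/-c[2],1),round(i['cy']+i['fy']*c[1]/c[2],1))
P=world('side',np.load('pics/side1.npy')); P0=world('side',np.load('pics/side0.npy'))
# side crop (x,y)->pixel x/4+234, y/4+80
for x,y in((195,120),(195,130),(200,138),(205,150),(195,180),(235,210)):
    u,v=round(x/4+234),round(y/4+80); print((u,v),(P[v,u]*1000).round(1),(P0[v,u]*1000).round(1))
Q=world('top',np.load('pics/top1.npy'))
bar(Q,.1,.114,[.4965,.2475],.045,'bar top'); bar(Q,.068,.08,[.4965,.2475],.06,'top')
bar(P,.098,.113,[.4965,.2475],.045,'bar side'); bar(P0,.098,.113,[.4965,.2475],.045,'bar side before')
bar(P0,.068,.08,[.4965,.2475],.06,'top side before')
E
```

```text
side tcp pix 282.9 119.4
side tip pix 283.3 125.3
top tcp pix 171.6 177.3
top tip pix 174.4 179.1
(283, 110) [494.8 236.9 149.7] [5.861e+02 4.492e+02 1.000e-01]
(283, 112) [494.7 237.6 142.3] [582.  440.8  -2.4]
(284, 114) [497.7 237.6 134.4] [578.6 424.8  -0.6]
(285, 118) [505.1 248.9 110.9] [505.  248.6 111.2]
(283, 125) [492.3 238.2  95.6] [490.1 233.1  99.5]
(293, 132) [517.1 219.7  72.7] [517.  219.6  72.8]
bar top 86 rect [482.8 239.6] [29.5 14.9] 30.5 mean [481.9 238.8 108.8] ang 24.6
top 762 rect [487.8 242. ] [68.7 89.3] 33.8 mean [488.3 240.3  73.7] ang 125.1
bar side 91 rect [498.5 246.3] [63.6 15.1] 28.0 mean [496.4 242.  106.9] ang 26.4
bar side before 92 rect [497.2 245.3] [62.3 15.8] 26.2 mean [496.1 242.2 106.8] ang 28.0
top side before 285 rect [495.1 239.7] [78.4 89. ] 64.5 mean [493.5 232.4  73.8] ang 160.7
```

```bash
python3 - <<'E'
from m import *
print(bot.finger_overhang,[a for a in dir(bot) if a[0]!='_'])
P=world('side',np.load('pics/side1.npy'))
for v in range(104,121): print(v,[ (P[v,u]*1000).round().astype(int).tolist() for u in(280,282,284,286)])
E
python3 to.py 496.5 247.5 104 118.8
```

```text
0.022 ['PlanningError', 'camera', 'camera_info', 'close_job', 'finger_overhang', 'sense']
104 [[109, -660, 781], [492, 236, 171], [496, 228, 175], [499, 221, 178]]
105 [[490, 247, 162], [491, 233, 170], [496, 229, 171], [499, 223, 173]]
106 [[487, 239, 164], [492, 235, 166], [496, 231, 166], [501, 228, 167]]
107 [[489, 244, 158], [492, 236, 161], [498, 236, 160], [505, 237, 157]]
108 [[489, 244, 154], [493, 239, 156], [496, 232, 159], [505, 236, 154]]
109 [[488, 243, 152], [492, 237, 154], [498, 237, 152], [504, 234, 152]]
110 [[487, 242, 149], [490, 234, 153], [496, 233, 151], [504, 236, 148]]
111 [[488, 245, 144], [492, 237, 147], [497, 236, 146], [503, 233, 146]]
112 [[487, 242, 142], [491, 237, 144], [496, 233, 145], [502, 232, 144]]
113 [[488, 245, 136], [491, 237, 140], [497, 235, 140], [504, 236, 137]]
114 [[489, 248, 131], [492, 240, 135], [498, 238, 134], [503, 235, 134]]
115 [[487, 243, 131], [493, 242, 130], [498, 239, 130], [581, 413, 1]]
116 [[559, 418, 1], [490, 237, 130], [499, 242, 124], [109, -660, 781]]
117 [[558, 415, -1], [563, 409, 0], [505, 256, 110], [511, 253, 110]]
118 [[557, 413, -4], [562, 406, -1], [502, 249, 112], [509, 251, 108]]
119 [[551, 400, 1], [494, 248, 111], [499, 243, 113], [506, 244, 110]]
120 [[488, 249, 109], [493, 245, 110], [498, 241, 110], [506, 244, 107]]
t 3.33 pos [497.5 248.4 108.4] ang 118.8 F [-0.7 -0.6  0.8] w 0.2 q [ 0.46  0.09 -0.03  1.45  0.   -0.04]
shift now-axes [-0.03 -0.13  0.44] goal-axes [-0.03 -0.13  0.44] turn [ 0.1  -0.08  0.03]
```

By camera, the closed fingertips are at z ≈ 0.125, not the 0.086 that the reported TCP implies (about 39 mm higher). The xy agrees. I'll open, go 2 cm lower and check again by camera.

Request:
{"fn": "apply_moves", "kwargs": {
  "rows": [
    [[0,0,0,0,0,0],[0,0,0,0,0,0],[0,0,0,0,0,0],[0,0,0,0,0,0],[0,0,0,0,0,0],[0,0,0,0,0,0],[0,-0.1,1.0,0,0,0],[0,0,1.0,0,0,0],[0,0,0,0,0,0]]
  ],
  "gripper": 0
}}

```text
clock: 4.45
position: [0.4963, 0.2477, 0.0863]
tcp_rot: [[-0.482, 0.876, -0.0], [0.876, 0.482, 0.002], [0.001, 0.001, -1.0]]
wrist_force: [0.8, 0.6, -0.1]
grip_width: 0.0855
```

```bash
python3 - <<'E'
from m import *
p,d=snap('side','side2'); P=world('side',d)
cv2.imwrite('pics/m2.png',cv2.resize(p[50:170,220:360,::-1],(700,600),interpolation=cv2.INTER_CUBIC))
x=P.reshape(-1,3); s=bot.sense(); T=np.array(s['tcp_rot']); L=(x-s['position'])@T*1000
k=(abs(L[:,0])<65)&(abs(L[:,1])<22)&(x[:,2]>.113)&(x[:,2]<.3); L=L[k]
for a,b in((-65,-45),(-45,-32),(-32,-12),(-12,12),(12,32),(32,45),(45,65)):
    q=L[(L[:,0]>=a)&(L[:,0]<b)]
    if len(q): print((a,b),len(q),'tool z max (98%)',np.percentile(q[:,2],98).round(1),'min y/max y',q[:,1].min().round(),q[:,1].max().round())
E
python3 to.py 496.5 247.5 68 118.8
```

```text
(-65, -45) 142 tool z max (98%) -31.9 min y/max y -15.0 9.0
(-45, -32) 302 tool z max (98%) -81.2 min y/max y -22.0 19.0
(-32, -12) 128 tool z max (98%) -90.3 min y/max y -22.0 17.0
(-12, 12) 78 tool z max (98%) -89.3 min y/max y -22.0 14.0
(12, 32) 53 tool z max (98%) -88.9 min y/max y -21.0 -5.0
(32, 45) 88 tool z max (98%) -30.2 min y/max y -18.0 12.0
(45, 65) 153 tool z max (98%) -44.8 min y/max y -15.0 15.0
t 4.5 pos [496.5 247.8  86.8] ang 118.8 F [-0.  -0.3 -1.2] w 85.3 q [ 0.46  0.09 -0.07  1.41  0.   -0.04]
shift now-axes [-0.03 -0.02  1.88] goal-axes [-0.03 -0.01  1.88] turn [ 0.07 -0.08  0.03]
```

View pics/m2.png

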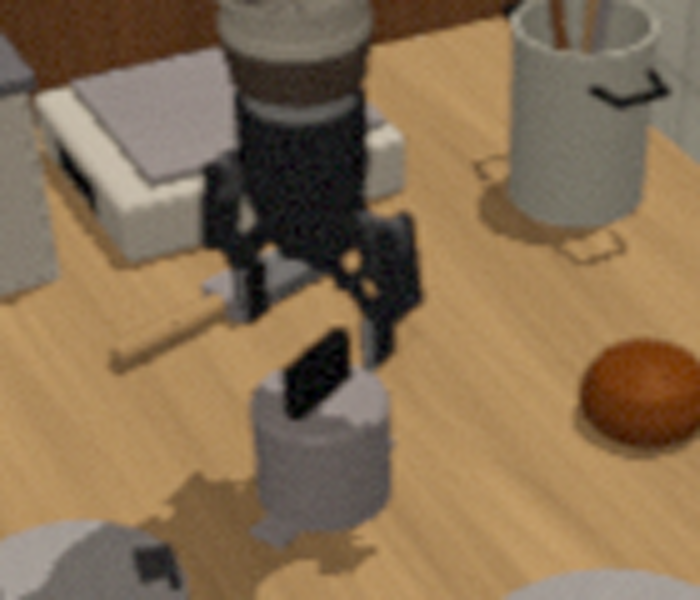

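The gripper body also appears 38 mm farther back than its specification, so the tool's geometry is right and the reported z reads about 38 mm low. I'll allow for that: true TCP 0.104 is a reported 0.066.

Request:
{"fn": "apply_moves", "kwargs": {
  "rows": [
    [[0,0,1.0,0,0,0],[0,0,1.0,0,0,0],[0,0,0,0,0,0]]
  ]
}}

```text
clock: 4.88
position: [0.4965, 0.2479, 0.0654]
tcp_rot: [[-0.482, 0.876, 0.001], [0.876, 0.482, 0.002], [0.001, 0.001, -1.0]]
wrist_force: [-0.8, -1.1, 0.5]
grip_width: 0.0848
```

Request:
{"fn": "apply_moves", "kwargs": {
  "rows": [
    [[0,0,0,0,0,0],[0,0,0,0,0,0],[0,0,0,0,0,0],[0,0,0,0,0,0],[0,0,0,0,0,0],[0,0,0,0,0,0],[0,0,0,0,0,0]]
  ],
  "gripper": 1,
  "squeeze": 60
}}

```text
clock: 5.75
position: [0.4968, 0.2481, 0.0662]
tcp_rot: [[-0.482, 0.876, 0.001], [0.876, 0.482, 0.002], [0.001, 0.002, -1.0]]
wrist_force: [-0.2, 1.2, 0.2]
grip_width: 0.0131
```

```bash
python3 to.py 570 -4 160 118.8
```

```text
t 5.75 pos [496.8 248.1  66.2] ang 118.8 F [-0.2  1.2  0.2] w 13.1 q [ 0.46  0.09 -0.1   1.37  0.   -0.04]
shift now-axes [-25.6   -5.73  -9.43] goal-axes [-25.62  -5.74  -9.38] turn [ 0.14 -0.08  0.03]
```

Gripped at 13 mm. Lifting.

Request:
{"fn": "apply_moves", "kwargs": {
  "rows": [
    [[0,0,-1.0,0,0,0],[0,0,-2.5,0,0,0],[0,0,-2.5,0,0,0],[0,0,-2.5,0,0,0],[0,0,-1.5,0,0,0],[0,0,0,0,0,0]]
  ]
}}

```text
clock: 6.5
position: [0.4961, 0.2475, 0.1704]
tcp_rot: [[-0.482, 0.876, 0.0], [0.876, 0.482, 0.002], [0.001, 0.001, -1.0]]
wrist_force: [0.4, -0.0, -2.6]
grip_width: 0.0133
```

```bash
python3 to.py 570 -4 166 118.8
```

```text
t 6.5 pos [496.1 247.5 170.4] ang 118.8 F [ 0.4 -0.  -2.6] w 13.3 q [ 0.46  0.08  0.09  1.57  0.   -0.04]
shift now-axes [-25.6   -5.66   0.4 ] goal-axes [-25.6   -5.64   0.44] turn [ 0.05 -0.08  0.03]
```

Request:
{"fn": "apply_moves", "kwargs": {
  "rows": [
    [[-3.0,-0.7,0,0,0,0],[-5.0,-1.1,0,0,0,0],[-5.0,-1.1,0,0,0,0],[-5.0,-1.1,0,0,0,0],[-4.6,-1.0,0,0,0,0],[-2.5,-0.6,0,0,0,0],[0,0,0,0,0,0]]
  ]
}}

```text
clock: 7.38
position: [0.5679, -0.0067, 0.1613]
tcp_rot: [[-0.484, 0.875, -0.01], [0.875, 0.484, 0.001], [0.005, -0.008, -1.0]]
wrist_force: [-0.3, -0.1, -2.3]
grip_width: 0.0129
```

```bash
python3 to.py 570 -4 166 118.8; python3 - <<'E'
from m import *
p,d=snap('side','side3'); t,dt=snap('top','top3'); s=bot.sense()['position']
z=s[2]+.045
P=world('top',dt);Q=world('side',d)
bar(P,z-.01-.038,z+.045-.07,s,.06,'x') if 0 else None
for nm,A in(('top',P),('side',Q)):
    h=s[2]-.066+.075; bar(A,h-.005,h+.005,s,.055,nm+' lid')
bar(Q,.024,.036,[.57,-.004],.11,'clips side'); bar(Q,.055,.065,[.57,-.004],.04,'tin side'); bar(Q,.009,.016,[.57,-.004],.12,'disc side')
c=lambda im,x,y:cv2.resize(im[y-65:y+65,x-65:x+65,::-1],(400,400),interpolation=cv2.INTER_CUBIC)
cv2.imwrite('pics/m3.png',np.hstack([c(p,344,155),c(t,288,157)]))
E
```

```text
t 7.38 pos [567.9  -6.7 161.3] ang 118.9 F [-0.3 -0.1 -2.3] w 12.9 q [-0.01  0.13  0.12  1.57  0.   -0.52]
shift now-axes [ 0.13  0.31 -0.47] goal-axes [ 0.13  0.32 -0.47] turn [-0.49 -0.31  0.14]m.py:5: RuntimeWarning: Mean of empty slice.
  u=np.linalg.svd(q[:,:2]-q[:,:2].mean(0),full_matrices=False)[2][0]
  ret = um.true_divide(
Traceback (most recent call last):
  File "m.py", line 5, in bar
    u=np.linalg.svd(q[:,:2]-q[:,:2].mean(0),full_matrices=False)[2][0]
      ~~~~~~~~~~~~~~~~~~~~~~~~~~~~~~~~~~~~~~~~~~~~~~~~~~~~~~~~~~~~~^^^
IndexError: index 0 is out of bounds for axis 0 with size 0
```

Request:
{"fn": "apply_moves", "kwargs": {
  "rows": [
    [[0.1,0.3,-0.3,-0.5,-0.3,0],[0,0,0,0,0,0],[0,0,0,0,0,0]]
  ]
}}

```text
clock: 7.85
position: [0.5694, 0.0001, 0.1647]
tcp_rot: [[-0.489, 0.873, 0.001], [0.873, 0.489, 0.001], [0.0, 0.001, -1.0]]
wrist_force: [0.8, -0.3, -2.3]
grip_width: 0.0136
```

```bash
python3 to.py 570 -4 166 118.8; python3 - <<'E'
from m import *
p,d=snap('side','side4'); s=bot.sense()['position']
Q=world('side',d); h=s[2]-.066
for nm,lo,hi,r in(('lid',h+.069,h+.078,.06),('ears+rim',h+.001,h+.01,.09),('clips',.024,.036,.11),('tin',.055,.065,.04),('disc',.009,.016,.12)):
    try: bar(Q,lo,hi,[.57,-.004],r,nm)
    except Exception as e: print(nm,'none')
# outer wall: fit circle to shell side points
k=(Q[...,2]>h+.015)&(Q[...,2]<h+.065)&(np.hypot(Q[...,0]-.57,Q[...,1]+.004)<.06); q=Q[k]
from scipy.optimize import least_squares
r=least_squares(lambda c:np.hypot(q[:,0]-c[0],q[:,1]-c[1])-.045,[.57,-.004],loss='soft_l1',f_scale=.002); print('wall',len(q),r.x.round(4),'z range',q[:,2].min(),h)
cv2.imwrite('pics/m4.png',cv2.resize(p[70:230,264:424,::-1],(600,600),interpolation=cv2.INTER_CUBIC))
E
```

```text
t 7.85 pos [5.694e+02 1.000e-01 1.647e+02] ang 119.2 F [ 0.8 -0.3 -2.3] w 13.6 q [-0.    0.12  0.12  1.57  0.   -0.51]
shift now-axes [-0.38 -0.15 -0.13] goal-axes [-0.39 -0.15 -0.13] turn [ 0.08 -0.02  0.45]
lid 399 rect [566.8  -7. ] [77.9 88.4] 56.2 mean [563.7 -13.6 172.5] ang 147.3
ears+rim 133 rect [547.7 -31.6] [54.2 86.8] 52.7 mean [538.7 -30.5 103.6] ang 156.9
clips 285 rect [570.1  -8.8] [ 49.7 177.4] 63.6 mean [569.5  -9.3  29.3] ang 153.2
tin 132 rect [571.  -20.5] [29.4 54.1] 71.1 mean [570.1 -20.5  60.5] ang 168.8
disc 1377 rect [568.2 -10.7] [174.9 186.5] 55.7 mean [559.2 -25.8  11.7] ang 142.3
wall 466 [ 0.5709 -0.0008] z range 0.11382674844720342 0.0987585175663189
```

View pics/m4.png

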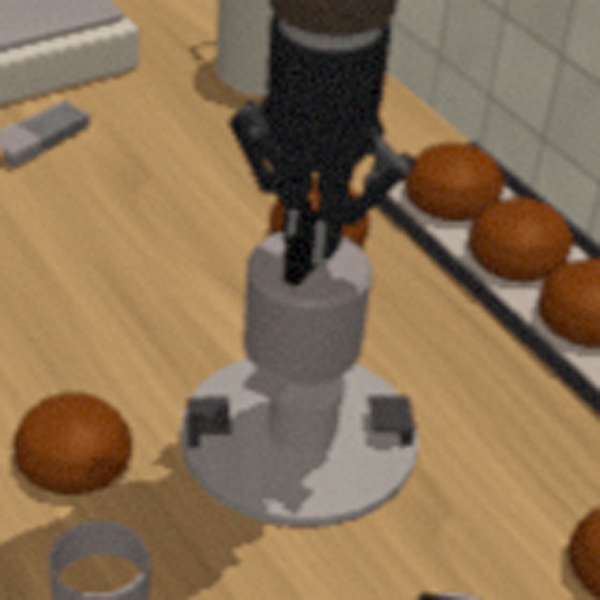

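The shell hangs level over the tin at about (305,300) in the crop, with the clips at (208,420) and (392,418). The wall fit gives the shell centre at (570.9, -0.8), so it needs about 3 mm in -y. I'll lower it while correcting.

Request:
{"fn": "apply_moves", "kwargs": {
  "rows": [
    [[-0.3,-0.1,1.0,0,0,0],[0,0,1.5,0,0,0],[0,0,0,0,0,0],[0,0,0,0,0,0]]
  ]
}}

```text
clock: 8.4
position: [0.5697, -0.0031, 0.1371]
tcp_rot: [[-0.489, 0.872, -0.0], [0.872, 0.489, 0.001], [0.001, 0.0, -1.0]]
wrist_force: [0.1, 0.0, -2.0]
grip_width: 0.0132
```

```bash
python3 to.py 569.3 -3.2 79 118.8
```

```text
t 8.4 pos [569.7  -3.1 137.1] ang 119.3 F [ 0.1  0.  -2. ] w 13.2 q [-0.01  0.12  0.06  1.51  0.   -0.52]
shift now-axes [ 0.   -0.04  5.81] goal-axes [ 0.01 -0.04  5.81] turn [ 0.02 -0.06  0.45]
```

Request:
{"fn": "apply_moves", "kwargs": {
  "rows": [
    [[0,0,1.2,0,0,0],[0,0,1.2,0,0,0],[0,0,1.2,0,0,0],[0,0,1.0,0,0,0],[0,0,0,0,0,0]]
  ]
}}

```text
clock: 9.02
position: [0.5694, -0.0031, 0.0873]
tcp_rot: [[-0.489, 0.872, -0.001], [0.872, 0.489, 0.001], [0.001, -0.0, -1.0]]
wrist_force: [-0.2, 0.6, -1.7]
grip_width: 0.013
```

```bash
python3 to.py 569.3 -3.2 79 118.8
```

```text
t 9.03 pos [569.4  -3.1  87.3] ang 119.3 F [-0.2  0.6 -1.7] w 13.0 q [-0.01  0.12 -0.03  1.42  0.   -0.52]
shift now-axes [-0.01 -0.01  0.83] goal-axes [-0.01 -0.01  0.83] turn [-0.02 -0.08  0.45]
```

Request:
{"fn": "apply_moves", "kwargs": {
  "rows": [
    [[0,0,0.5,0,0,0],[0,0,0.2,0,0,0],[0,0,0,0,0,0]]
  ]
}}

```text
clock: 9.4
position: [0.5698, -0.0031, 0.0806]
tcp_rot: [[-0.489, 0.872, 0.0], [0.872, 0.489, 0.001], [0.001, 0.001, -1.0]]
wrist_force: [-1.3, 0.5, -3.1]
grip_width: 0.013
```

Request:
{"fn": "apply_moves", "kwargs": {
  "rows": [
    [[0,0,0.1,0,0,0],[0,0,0,0,0,0]]
  ]
}}

```text
clock: 9.65
position: [0.57, -0.0031, 0.0799]
tcp_rot: [[-0.489, 0.872, 0.001], [0.872, 0.489, 0.001], [0.001, 0.001, -1.0]]
wrist_force: [0.1, -0.2, -2.3]
grip_width: 0.0126
```

Request:
{"fn": "apply_moves", "kwargs": {
  "rows": [
    [[0,0,0.1,0,0,0],[0,0,0,0,0,0]]
  ]
}}

```text
clock: 9.9
position: [0.5701, -0.003, 0.079]
tcp_rot: [[-0.489, 0.872, 0.001], [0.872, 0.489, 0.001], [0.0, 0.001, -1.0]]
wrist_force: [0.9, -0.1, -2.2]
grip_width: 0.0132
```

Request:
{"fn": "apply_moves", "kwargs": {
  "rows": [
    [[0,0,0.1,0,0,0],[0,0,0,0,0,0]]
  ]
}}

```text
clock: 10.15
position: [0.5702, -0.003, 0.0782]
tcp_rot: [[-0.489, 0.872, 0.001], [0.872, 0.489, 0.001], [0.0, 0.002, -1.0]]
wrist_force: [0.2, -0.6, -1.9]
grip_width: 0.0131
```

Request:
{"fn": "apply_moves", "kwargs": {
  "rows": [
    [[0,0,0.1,0,0,0],[0,0,0,0,0,0]]
  ]
}}

```text
clock: 10.4
position: [0.5703, -0.003, 0.0783]
tcp_rot: [[-0.489, 0.872, 0.002], [0.872, 0.489, 0.001], [-0.0, 0.003, -1.0]]
wrist_force: [0.9, -0.3, -1.4]
grip_width: 0.0131
```

Request:
{"fn": "apply_moves", "kwargs": {
  "rows": [
    [[0,0,0.1,0,0,0],[0,0,0,0,0,0]]
  ]
}}

```text
clock: 10.65
position: [0.5704, -0.003, 0.0781]
tcp_rot: [[-0.489, 0.872, 0.003], [0.872, 0.489, 0.001], [-0.001, 0.003, -1.0]]
wrist_force: [-0.3, -0.4, -1.1]
grip_width: 0.013
```

The shell bottomed out at reported z 78.2 mm, exactly as expected (66.2 + 12), with its weight partly relieved. Now I'll twist clockwise.

Request:
{"fn": "apply_moves", "kwargs": {
  "rows": [
    [[0,0,0,0,0,8],[0,0,0,0,0,8],[0,0,0,0,0,8],[0,0,0,0,0,8],[0,0,0,0,0,8],[0,0,0,0,0,8],[0,0,0,0,0,0]]
  ]
}}

```text
clock: 11.52
position: [0.5716, -0.0043, 0.0781]
tcp_rot: [[0.346, 0.938, 0.005], [0.938, -0.346, -0.002], [0.0, 0.006, -1.0]]
wrist_force: [-0.4, 0.6, 1.6]
grip_width: 0.0133
```

```bash
python3 to.py 570 -3.2 78.2 62.8
```

```text
t 11.53 pos [571.6  -4.3  78.1] ang 69.8 F [-0.4  0.6  1.6] w 13.3 q [-0.01  0.12 -0.05  1.4  -0.    0.35]
shift now-axes [ 0.05 -0.19 -0.01] goal-axes [ 0.02 -0.19 -0.01] turn [ 0.32 -0.03  6.98]
```

Request:
{"fn": "apply_moves", "kwargs": {
  "rows": [
    [[0,-0.1,0,0.1,0,3.5],[0,-0.1,0,0.1,0,3.5],[0,0,0,0,0,0],[0,0,0,0,0,0]]
  ]
}}

```text
clock: 12.02
position: [0.5701, -0.0039, 0.0781]
tcp_rot: [[0.448, 0.894, 0.003], [0.894, -0.448, -0.001], [0.0, 0.003, -1.0]]
wrist_force: [-1.3, 0.2, 0.7]
grip_width: 0.0128
```

```bash
python3 to.py 570 -3.2 78.2 62.8
```

```text
t 12.03 pos [570.1  -3.9  78.1] ang 63.4 F [-1.3  0.2  0.7] w 12.8 q [-0.01  0.12 -0.05  1.4  -0.    0.46]
shift now-axes [ 0.06 -0.04 -0.01] goal-axes [ 0.06 -0.04 -0.01] turn [ 0.17 -0.02  0.56]
```

Request:
{"fn": "apply_moves", "kwargs": {
  "rows": [
    [[0,0,0,0,0,0.6],[0,0,0,0,0,0]]
  ]
}}

```text
clock: 12.28
position: [0.5702, -0.0039, 0.0781]
tcp_rot: [[0.456, 0.89, 0.003], [0.89, -0.456, -0.001], [0.0, 0.003, -1.0]]
wrist_force: [-0.8, -1.1, 0.7]
grip_width: 0.0129
```

Request:
{"fn": "apply_moves", "kwargs": {
  "rows": [
    [[0,0,0,0,0,0],[0,0,0,0,0,0],[0,0,0,0,0,0],[0,0,0,0,0,0],[0,0,0,0,0,0],[0,0,0,0,0,0],[0,0,0,0,0,0]]
  ],
  "gripper": 0
}}

```text
clock: 13.15
position: [0.5702, -0.0037, 0.0778]
tcp_rot: [[0.455, 0.89, 0.003], [0.89, -0.455, -0.001], [0.001, 0.003, -1.0]]
wrist_force: [-1.3, 0.2, 1.0]
grip_width: 0.0851
```

Request:
{"fn": "apply_moves", "kwargs": {
  "rows": [
    [[0,0,-2,0,0,0],[0,0,-4,0,0,0],[0,0,-4,0,0,0],[-5,0,0,0,0,0],[-5,0,0,0,0,0],[-5,0,0,0,0,0],[-5,0,0,0,0,0],[0,0,0,0,0,0]]
  ]
}}

```text
clock: 14.15
position: [0.4766, -0.1864, 0.181]
tcp_rot: [[0.453, 0.891, 0.003], [0.891, -0.453, -0.002], [-0.0, 0.004, -1.0]]
wrist_force: [-0.9, -0.1, 0.6]
grip_width: 0.0849
```

```bash
python3 - <<'E'
from m import *
t,dt=snap('top','top5'); p,d=snap('side','side5'); P=world('top',dt); Q=world('side',d)
for nm,A in(('top',P),('side',Q)):
  for n,lo,hi,r in(('bar',.112,.13,.06),('lid',.081,.092,.06),('clips',.024,.036,.11),('disc',.009,.016,.12)):
    try: bar(A,lo,hi,[.57,-.004],r,nm+' '+n)
    except Exception: print(nm,n,'none')
bar(P,.1,.125,[.52,-.27],.06,'plain bar'); print(bot.sense()['clock'],bot.sense()['position'])
c=lambda im,x,y:cv2.resize(im[y-50:y+50,x-50:x+50,::-1],(400,400),interpolation=cv2.INTER_CUBIC)
cv2.imwrite('pics/m5.png',np.hstack([c(p,344,180),c(t,288,157)]))
E
```

```text
top bar 179 rect [569.8  -4.3] [14.2 59.4] 62.6 mean [568.9  -4.5 121.3] ang 152.7
top lid 920 rect [569.7  -5.1] [87.8 88.5] 26.6 mean [567.6  -5.   86. ] ang 68.1
top clips 492 rect [565.8 -12.7] [ 70.4 179.3] 59.9 mean [566.1  -2.8  29.3] ang 152.9
top disc 2262 rect [571.   -3.5] [186.6 188. ] 54.6 mean [564.8  -5.1  11.7] ang 68.0
side bar 82 rect [563.6  -1.2] [18.8 39.4] 62.4 mean [562.5  -5.1 119.6] ang 155.0
side lid 250 rect [551.1 -13.5] [46.3 83.4] 21.6 mean [550.5 -16.5  86. ] ang 111.0
side clips 241 rect [566.3 -16.7] [ 68.4 177.8] 63.1 mean [544.8  -6.8  29.4] ang 148.4
side disc 857 rect [553.1 -17.5] [145.4 188.5] 33.1 mean [538.5 -31.9  11.7] ang 117.3m.py:5: RuntimeWarning: Mean of empty slice.
  u=np.linalg.svd(q[:,:2]-q[:,:2].mean(0),full_matrices=False)[2][0]
  ret = um.true_divide(
Traceback (most recent call last):
  File "m.py", line 5, in bar
    u=np.linalg.svd(q[:,:2]-q[:,:2].mean(0),full_matrices=False)[2][0]
      ~~~~~~~~~~~~~~~~~~~~~~~~~~~~~~~~~~~~~~~~~~~~~~~~~~~~~~~~~~~~~^^^
IndexError: index 0 is out of bounds for axis 0 with size 0
```

```bash
python3 - <<'E'
import cv2,numpy as np
p=cv2.imread('pics/side5.png');t=cv2.imread('pics/top5.png')
f=lambda im:cv2.resize(im,(400,300),interpolation=cv2.INTER_CUBIC)
cv2.imwrite('pics/m5.png',np.hstack([f(p[140:215,294:394]),f(t[120:195,238:338])]))
E
```

```text
(no output)
```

View pics/m5.png

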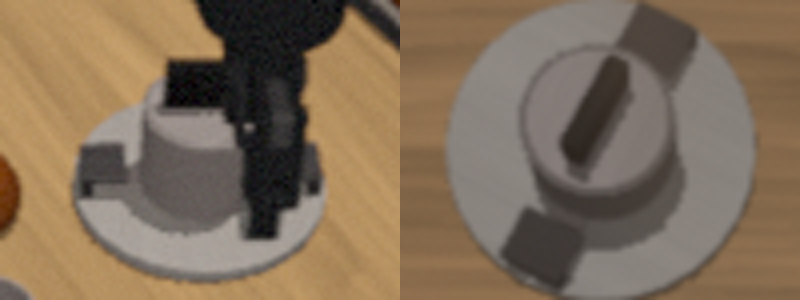

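The shell sits flat on the disc with its bar in line with both clips. The side view shows the ear under the left clip at about (110,185). I'll check the plain shell quickly and hand in.

```bash
python3 - <<'E'
from m import *
for f in('side0','side5'): bar(world('side',np.load(f'pics/{f}.npy')),.068,.125,[.52,-.27],.06,f+' plain')
print(bot.close_job())
E
```

```text
side0 plain 905 rect [ 520.  -274.8] [84.2 89.4] 72.0 mean [ 513.1 -280.8   83.3] ang 135.5
side5 plain 902 rect [ 520.  -274.7] [85.1 87.9] 78.2 mean [ 513.2 -280.7   83.5] ang 135.6
the job is handed in; nothing more can be done
None
```

The eared shell is lowered over the tin onto the base plate and twisted about 56° clockwise, so its ears lie under the two clips. I released it, moved the arm clear and handed the job in at about 14 s.

**Last checks**
- **Alignment:** the grip bar is at 152.7° and the clip line at 152.8°. The shell centre is within about 2 mm of the disc centre.
- **Seating:** the shell's lid measured 86 mm high, which matches it sitting flat on the 12 mm disc.
- **Ears:** the side view shows one ear under its clip. The arm hid the other clip in that view, so I rely on the alignment for that ear.
- **Tin:** it is out of sight inside the shell. The lowering showed no unexpected force, and the shell went down to its full depth.
- **Plain shell:** it measures the same before and after in the side camera. The arm blocked the top view of it.

**What went wrong or disagreed:** the first grasp closed on air just above the bar, because the reported tool height reads about 38 mm lower than the cameras show. I allowed for that offset, and the second grasp held.

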